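# Press the label holder home behind the jar rack's lip

## Task

The grey label holder standing in the small wooden stand belongs to the tall plain white jar on the low jar rack. Lift it out of the stand and push it straight down behind the metal lip along the rack's front edge, in the bay directly in front of that jar and with its label facing the front, then press it down against the springy ledge in the bay until it is fully home. Finish while still gripping it and pressing it home (let go, it springs back up), and leave the jar and tin on the rack, the spice jar and the mug where they are.

Things in the scene. Friction and masses are not known exactly. Their poses are not given: they have to be found in the camera images.
- tag: Grey upright plastic label holder, 50 wide (y) x 80 high (z) mm, about 50 g. Blade 5 thick (x) from z = 0 to 46; gripping head 9 thick from z = 46 to 80 (grip across it, tips near z = 47). Origin at the middle of its bottom edge. White label on the -x side. Starts loose in the stand's slot, 10 mm above the table, axes along the stand's, label roughly towards the robot.
- tag_face (a point): Point 5 mm in front of the label holder's mid-plane on the label side (x = -5 mm, z = 33 mm in its frame); tells which way the label faces.
- stand: Wooden stand for the label holder, fixed, 60 (x) x 90 (y) x 30 (z). Origin at the centre of its underside; a slot 7 x 53 mm and 20 mm deep in the middle of its top, long along y.
- rack: Low wooden jar rack, fixed, 185 long (y), all in mm. Front faces -x, origin on the table. Board top at z = 50, x = -65 to +85. Along its front a channel 9 wide (x = -74 to -65) between the wooden fascia (50 high, behind) and an aluminium lip (4 thick, 34 high, a small outward flare up to z = 39). Grey dividers 28 high split the channel into two bays, each 64 wide, centred at y = +42.5 and -42.5.
- channel (a point): Point on the rack in the left bay: mid-channel (x = -69.5, y = +42.5, z = 18 in the rack's frame), on top of that bay's sprung ledge at rest. Each bay has such a ledge. It gives way 8 mm (about 3 N at first, 8 N at the end) and stops: a holder that is fully home has its origin 8 mm below this point (z = 10 above the table); released, it rises 8 mm again.
- tall_jar: Tall plain white jar with white lid, 66 diameter x 115 high, the taller of the two on the rack; loose. Origin at the centre of its underside, on the rack's board, at x = +40 mm, behind the middle of one of the two bays (which one varies).
- low_tin: Low food tin, 75 diameter x 58 high, loose, on the rack behind the other bay. Origin at centre of underside. Leave alone.
- spice: Slim spice jar, 45 diameter x 107 high, loose on the table right of the stand. Origin at centre of underside. Leave alone.
- mug: Mug with handle, 83 x 115 x 86, loose on the table left of the stand, in front of the rack. Origin at centre of underside. Leave alone.

How it is judged:
By the outcome, as a careful person would: the job done as asked, in the order asked, and still so for the second after the job is handed in, while the arm keeps its last pose, push and grip.
It also fails if it takes over 48 s, if anything falls off the work surface, if the arm or the gripper's body presses on something with over 40 N, if the wrist force passes 120 N, or if a joint passes its speed limit or range.

## Robot

A 6-joint arm with a two-finger parallel gripper is mounted at the origin on a cart in front of the work surface, level with it; the furniture and walls round the work are solid. World frame = base frame: x ahead of the robot, y to its left, z up, the work surface at z = 0. Lengths are in mm, angles in degrees, forces in N, time in s.
With the tool pointing down it reaches from about 250 to 725 mm from the base axis. Payload 4 kg.
Tool frame: the origin (TCP) lies at the very end of the fingers, on their centre line; the grasp point (between the pads) lies 19 mm behind it; z points along the fingers, y is the line along which they close (so a half turn about z gives the same grasp; the last joint's range is limited). The gripper opens to 85 mm and grips with 20 to 120 N. Pads are 22 mm wide; open, the fingers measure 114 mm over their backs; the gripper's body (76 mm by 85 mm) begins 54 mm behind the grasp point. The pads swing forward as they close: fully open they stand 13 mm farther back than shut.
Start: joints at [70.015, 13.785, 0.286, 76.501, 0, 90], TCP at [170.883, 469.892, 231.306] pointing down, gripper open.
Joint ranges: [-155.79, 155.79], [-60.16, 107.12], [-62.33, 73.08], [-114, 123.19], [-81.49, 82.49], [-180, 180]. Speed limits (degrees/s): [159.86, 159.86, 180, 180, 180, 180].

## Interface

Orientations are given as [roll, pitch, yaw] about the fixed x, y, z axes, in that order (R = Rz(yaw) Ry(pitch) Rx(roll)).
In Python, from plant import env, cam, probe_bus gives the robot as it stands (env), with the cameras (cam) and the readings (probe_bus).
- The arm moves only by the tool hand_motion, called after "Call:" as name([rows], argument=value, ...), one row to a line, values as JSON. Schema: {"type":"object","properties":{"segments":{"type":"array","items":{"type":"array","prefixItems":[{"type":"array","items":{"type":"number"},"minItems":3,"maxItems":3},{"type":"array","items":{"type":"number"},"minItems":3,"maxItems":3}],"minItems":2,"maxItems":2},"minItems":1,"maxItems":8},"finger_gap":{"type":"number"},"grip_n":{"type":"number"},"only":{"type":"string"},"quiet":{"type":"boolean"},"lines":{"type":"string"}},"required":["segments"],"additionalProperties":false}. segments is a list of rows, 1 to 8 of them, each written [[dx, dy, dz], [rx, ry, rz]]: dx, dy, dz in shares of 0.3 m (1.0 is 0.3 m), then a rotation vector rx, ry, rz in parts of the range, where 1.0 means 2 rad; each row is the pose to reach, as a shift and turn from the pose commanded when the call began, along the tool's axes at that moment; what a row does not reach only later rows make up. A row lasts 1/12 s, in which the tool goes at most 41.7 mm and 7.16 degrees, less where a joint would pass 70% of its speed; a pose out of reach is approached as far as the arm can. finger_gap is the finger opening in mm, set as the call begins (left out keeps the last). The fingers move at their own pace and stop on an object; grip_n is the grip in N (left out, the last holds). Time passes only in rows, so rows that do not move let the fingers close. The tool returns the time, the measured TCP pose, the force, the opening and the grip force at its end. only (a regular expression) keeps the lines of the reply that match it, lines (a string "A,B") keeps lines A to B, and quiet returns only ok. Shift and turn numbers lie between -1 and 1, and a call with a number outside is refused. Input that does not fit is refused with a message, and nothing moves.
- probe_bus.get_obs(): the state, without advancing time (a new reading comes with each control period).
- cam.get_image(name): name is "scene" or "top"; returns a dict with "frame" (480x640x3 uint8, blue, green, red), "intrinsics" (3x3 intrinsics, pixels), "rvec" (rotation vector, rad) and "tvec" (3), from world to camera coordinates, as OpenCV has them. Camera axes: x right, y down, z forward; pixel columns grow to the right and rows downward; lengths in mm; the calibration is good to about 2 mm. A picture is of the moment at which its call begins. There is no depth.
- env.sign_off(): hands the job in; it is judged then, once.
The state is a dict: "clock": time; "joint_pos": joint angles; "qd": joint speeds; "joint_torque": joint torques, N m; "eef_pos": TCP position; "ee_rot": TCP orientation; "contact_force": force on the tool from outside, world axes, zero at the start; "ft_torque": the same for the moment, N m; "grip_width": finger opening in mm; "grip_force": force on a finger pad.
Only numpy, scipy, OpenCV 4.12 (cv2) and the standard library are available. Lean on these libraries where they do the work, as an engineer would, in place of code of your own. Each camera call takes 0.05 s, during which the arm holds its last target. There are 200 camera calls.

## Working session

There is one attempt and no reset: what is moved stays moved. The work goes in short steps, Python scripts to look and compute and a tool call to move; the robot and the scene stay as the last step left them, time stands still between calls to the robot, and variables do not carry over. Pictures are saved under pics/ and viewed, at most 10 in all, crops included, and the job is handed in when it is done.

```bash
ls; mkdir -p pics; python3 - <<'E'
from plant import env, cam, probe_bus
import cv2,pickle
d={}
for n in("scene","top"):
    i=cam.get_image(n); d[n]=i; cv2.imwrite(f"pics/{n}0.png",i["frame"])
    import numpy as np
    R=cv2.Rodrigues(np.array(i["rvec"]))[0]; print(n,-R.T@np.ravel(i["tvec"]),R[2])
pickle.dump(d,open("im0.pkl","wb"))
o=probe_bus.get_obs(); print(o)
E
```

```text
pics
plant.py
scene [-150.91957265  548.47154168  607.92418328] [ 0.71696634 -0.37021912 -0.59067509]
top [ 339.7907114   207.95650663 1023.77560349] [ 0.18530336 -0.02227973 -0.98242877]
{'clock': 0.1, 'joint_pos': array([ 7.00160343e+01,  1.38295010e+01,  2.21116427e-01,  7.65015454e+01,
       -1.04269258e-03,  9.00008564e+01]), 'qd': array([-0.00297592, -0.13377263,  0.1195715 , -0.05028797,  0.03035763,
       -0.16979737]), 'joint_torque': array([ 2.80808599e-04, -3.73138833e+01,  2.53009593e+01,  1.07945327e-02,
        1.38786909e-04, -6.50740006e-06]), 'eef_pos': array([170.68981828, 469.35892433, 230.48575582]), 'ee_rot': array([-1.79890070e+02,  1.04433369e-03,  1.60015180e+02]), 'contact_force': array([ 0.52484978, -0.28302126,  0.02603657]), 'ft_torque': array([0.00558576, 0.04361102, 0.03411184]), 'grip_force': 0.0, 'grip_width': 85.41665786747079}
```

View pics/scene0.png

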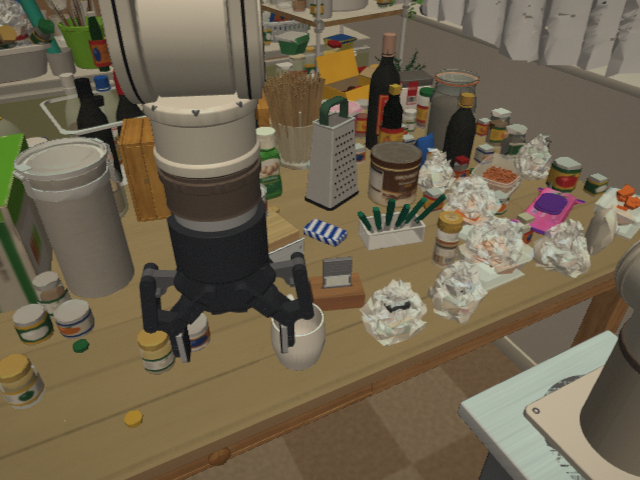

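View pics/top0.png

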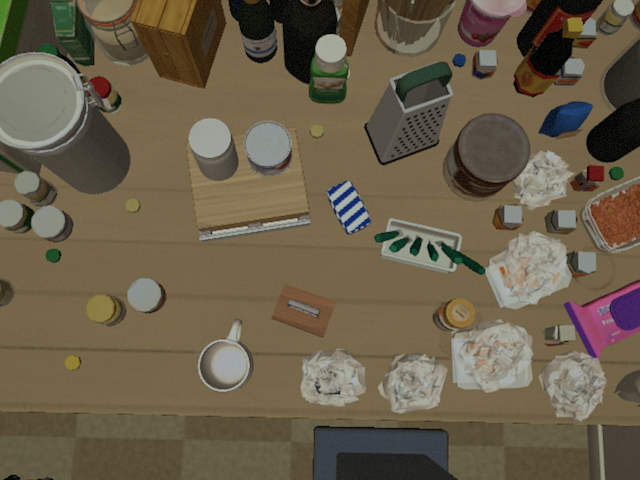

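The scene view shows the grey tag in the stand at about (338,272), with the mug at (298,335); the arm hides the rack. The top view shows the stand at (303,310), the rack at (250,185) with the tall white jar on its left (+y) at (213,150) and the tin at (268,148). The lip runs from about (200,237) to (308,222). Next I'll measure on enlarged crops.

```bash
cat > h.py <<'E'
import numpy as np,cv2
def ray(im,uv):
    K=np.array(im["intrinsics"]);R=cv2.Rodrigues(np.array(im["rvec"]))[0];t=np.ravel(im["tvec"])
    p=cv2.undistortPoints(np.array(uv,float).reshape(-1,1,2),K,None).reshape(-1,2)
    return -R.T@t,np.c_[p,np.ones(len(p))]@R
def onz(im,uv,z):
    c,d=ray(im,uv); return c+d*((z-c[2])/d[:,2])[:,None]
def proj(im,P):
    return cv2.projectPoints(np.array(P,float).reshape(-1,3),np.array(im["rvec"]),np.array(im["tvec"]),np.array(im["intrinsics"]),None)[0].reshape(-1,2)
E
python3 - <<'E'
import pickle,cv2,numpy as np
from h import *
d=pickle.load(open("im0.pkl","rb"));f=d["top"]["frame"]
a=cv2.resize(f[200:350,180:340],None,fx=5,fy=5,interpolation=cv2.INTER_CUBIC)[:600*2]
a=cv2.resize(f[205:245,185:325],None,fx=5.7,fy=5.7,interpolation=cv2.INTER_CUBIC)
b=cv2.resize(f[275:340,260:345],None,fx=5.7,fy=5.7,interpolation=cv2.INTER_CUBIC)
c=np.zeros((600,800,3),np.uint8);c[:a.shape[0],:a.shape[1]]=a;c[229:229+b.shape[0],:b.shape[1]]=b
cv2.imwrite("pics/crop1.png",c)
hsv=cv2.cvtColor(f,cv2.COLOR_BGR2HSV)
for u,v in((303,308),(285,297),(250,200),(250,231),(280,340),(250,227)):print((u,v),hsv[v,u])
# rough positions
im=d["top"]
print(onz(im,[(303,308)],80),onz(im,[(303,310)],30),onz(im,[(200,237),(308,222),(192,160),(298,130)],45),onz(im,[(213,135),(268,140)],165))
E
```

```text
(303, 308) [ 18  25 131]
(285, 297) [ 14 132 104]
(250, 200) [ 19  97 139]
(250, 231) [ 93  14 163]
(280, 340) [ 20 101 119]
(250, 227) [ 13  33 124]
[[421.37514421 213.66943708  80.        ]] [[422.45682499 213.87621059  30.        ]] [[535.33267866 384.72046395  45.        ]
 [565.62954403 209.84870452  45.        ]
 [665.66684219 405.89344478  45.        ]
 [724.46918127 231.20915213  45.        ]] [[665.20801126 353.27790449 165.        ]
 [660.21036965 272.0920117  165.        ]]
```

View pics/crop1.png

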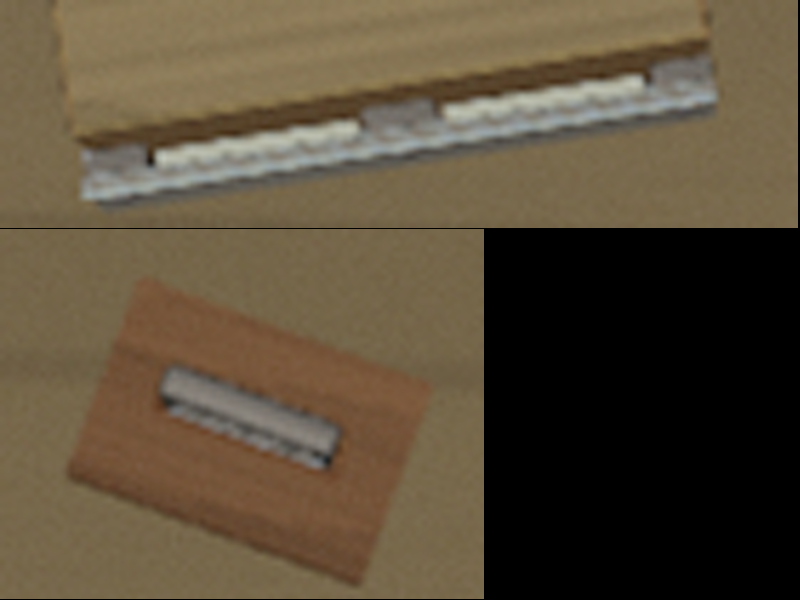

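The crop shows the lip's outer edge from crop (83,200) to (715,105), the board's front edge from (77,138) to (708,40), and the left bay between dividers at crop x 148 and 362. In the lower part, the tag head's top runs from (168,365) to (340,430) and the stand's corners are (143,278), (430,383), (365,580) and (68,470).

```bash
python3 - <<'E'
import pickle,cv2,numpy as np
from h import *
d=pickle.load(open("im0.pkl","rb"));im=d["top"];f=im["frame"]
s=5.7
def cu(p,oy,cy): p=np.array(p,float); return np.c_[185 if oy==0 else 260+0*p[:,0],p[:,1]*0] if 0 else None
A=lambda p:(np.array(p,float)+.5)/s-.5+[185,205]
B=lambda p:(np.array(p,float)-[0,229]+.5)/s-.5+[260,275]
ang=lambda P:np.degrees(np.arctan2(P[0,0]-P[1,0],-(P[0,1]-P[1,1])))  # edge left->right
def show(n,P):
    print(n,P.round(1).tolist(),"len",np.linalg.norm(P[1]-P[0]).round(1),"yaw",np.degrees(np.arctan2(-(P[0]-P[1])[0],(P[0]-P[1])[1])).round(2))
show("lip39",onz(im,A([(83,200),(715,105)]),39))
show("lip top34/39 inner",onz(im,A([(83,178),(715,87)]),36))
show("board50",onz(im,A([(77,136),(708,40)]),50))
show("bayL28",onz(im,A([(150,150),(362,118)]),28))
show("bayR28",onz(im,A([(437,110),(650,72)]),28))
hsv=cv2.cvtColor(f,cv2.COLOR_BGR2HSV)
roi=np.zeros(f.shape[:2],np.uint8);roi[275:340,260:345]=255
m=cv2.inRange(hsv,(0,105,0),(15,255,255))&roi
m=cv2.morphologyEx(m,cv2.MORPH_CLOSE,np.ones((9,9)))
c=max(cv2.findContours(m,0,2)[0],key=cv2.contourArea)
r=cv2.boxPoints(cv2.minAreaRect(c));print("stand px",r.round(1).tolist());P=onz(im,r,30);print(P.round(1).tolist(),P.mean(0))
show("stand back",onz(im,B([(143,278),(430,383)]),30))
show("stand left",onz(im,B([(143,278),(68,470)]),30))
show("tag back",onz(im,B([(170,364),(342,432)]),90));show("tag front",onz(im,B([(160,400),(328,457)]),90))
P=onz(im,B([(170,364),(342,432),(160,400),(328,457)]),90);print("tag ctr",P.mean(0))
# jar lid, tin lid
for n,b,z in(("jar",(185,115,235,170),165),("tin",(244,118,295,176),108)):
    g=f[b[1]:b[3],b[0]:b[2]]
    h=cv2.cvtColor(g,cv2.COLOR_BGR2HSV);mm=cv2.inRange(h,(0,0,120),(180,50,255))
    c=max(cv2.findContours(mm,0,2)[0],key=cv2.contourArea);e=cv2.fitEllipse(c);print(n,e)
E
```

```text
lip39 [[532.0, 386.9, 39.0], [565.4, 206.5, 39.0]] len 183.5 yaw 10.48
lip top34/39 inner [[539.1, 387.9, 36.0], [571.5, 206.6, 36.0]] len 184.1 yaw 10.13
board50 [[548.4, 387.7, 50.0], [582.0, 209.0, 50.0]] len 181.9 yaw 10.65
bayL28 [[549.6, 370.4, 28.0], [560.9, 309.4, 28.0]] len 62.1 yaw 10.55
bayR28 [[564.0, 287.6, 28.0], [577.3, 225.8, 28.0]] len 63.3 yaw 12.13
stand px [[270.8999938964844, 318.1000061035156], [283.70001220703125, 282.70001220703125], [335.6000061035156, 301.6000061035156], [322.70001220703125, 337.0]]
[[408.0, 265.4, 30.0], [466.1, 246.7, 30.0], [437.5, 161.2, 30.0], [379.9, 180.8, 30.0]] [422.88402265 213.52227487  30.        ]
stand back [[465.4, 245.1, 30.0], [437.5, 162.1, 30.0]] len 87.5 yaw -18.62
stand left [[465.4, 245.1, 30.0], [410.0, 264.4, 30.0]] len 58.6 yaw -109.24
tag back [[434.8, 234.8, 90.0], [417.8, 188.2, 90.0]] len 49.6 yaw -20.05
tag front [[425.1, 237.2, 90.0], [411.1, 191.8, 90.0]] len 47.5 yaw -17.2
tag ctr [422.19746737 212.997246    90.        ]
jar ((24.22195053100586, 22.464523315429688), (39.07373046875, 41.6771354675293), 82.49488067626953)
tin ((23.468130111694336, 24.859127044677734), (45.241844177246094, 46.432403564453125), 73.43692779541016)
```

```bash
cat >> h.py <<'E'
from scipy.spatial.transform import Rotation as Ro
def go(o,p,yaw):
    R=Ro.from_euler("xyz",o["ee_rot"],degrees=True);T=Ro.from_euler("xyz",[180,0,yaw],degrees=True)
    print("delta tool",R.inv().apply(np.array(p)-o["eef_pos"]).round(1),"rotvec",(R.inv()*T).as_rotvec(degrees=True).round(2),"t",o["clock"],"q",o["joint_pos"].round(0))
E
python3 - <<'E'
from h import *;from plant import env, cam, probe_bus
go(probe_bus.get_obs(),[422.5,213.2,150],71.5)
E
```

```text
delta tool [-324.2 -154.5   80.8] rotvec [-0.09  0.09 88.52] t 0.1 q [70. 14.  0. 77. -0. 90.]
```

Careful with the scale: shifts go in shares of 0.3 m and turns go in shares of 2 rad. That gives: -216 mm / 300 = -0.72, -189 mm / 300 = -0.63, 56 degrees / 114.5916 = 0.4887.

Call:
hand_motion([
  [[-0.09, -0.0433, 0.0067], [0, 0, 0.0611]],
  [[-0.18, -0.0867, 0.0167], [0, 0, 0.1222]],
  [[-0.27, -0.13, 0.0333], [0, 0, 0.1833]],
  [[-0.36, -0.1733, 0.05], [0, 0, 0.2443]],
  [[-0.45, -0.2167, 0.0667], [0, 0, 0.3054]],
  [[-0.54, -0.26, 0.0833], [0, 0, 0.3665]],
  [[-0.63, -0.3033, 0.1], [0, 0, 0.4276]],
  [[-0.72, -0.3467, 0.1167], [0, 0, 0.4887]],
], finger_gap=45)

```text
clock: 0.77
eef_pos: [338.9, 297.0, 195.8]
ee_rot: [-180.0, 0.0, 103.7]
contact_force: [1.2, -0.3, 0.4]
grip_width: 45.1
grip_force: 0.0
```

```bash
python3 - <<'E'
from h import *;from plant import env, cam, probe_bus
go(probe_bus.get_obs(),[422.5,213.2,130],71.5)
E
```

```text
delta tool [-101.1   61.5   65.8] rotvec [-3.000e-02  3.000e-02  3.218e+01] t 0.7667 q [ 41.   9. -11.  70.   0. 118.]
```

In the tool's units: -101 mm / 300 = -0.3367, -80 mm / 300 = -0.2667, 32.2 degrees / 114.5916 = 0.281.

Call:
hand_motion([
  [[-0.0667, 0.04, 0.0333], [0, 0, 0.0567]],
  [[-0.1333, 0.08, 0.08], [0, 0, 0.1134]],
  [[-0.2, 0.1233, 0.1267], [0, 0, 0.1702]],
  [[-0.2667, 0.1633, 0.1733], [0, 0, 0.2269]],
  [[-0.3367, 0.205, 0.22], [0, 0, 0.281]],
  [[-0.3367, 0.205, 0.22], [0, 0, 0.281]],
])

```text
clock: 1.27
eef_pos: [423.0, 211.8, 127.3]
ee_rot: [-179.9, 0.3, 71.4]
contact_force: [-0.5, -0.7, -0.0]
grip_width: 45.1
grip_force: 0.0
```

```bash
python3 - <<'E'
from h import *;from plant import env, cam, probe_bus
import pickle
o=probe_bus.get_obs();go(o,[422.5,213.2,57],71.5)
d={n:cam.get_image(n) for n in("scene","top")};pickle.dump(d,open("im1.pkl","wb"))
a=d["scene"]["frame"];print(proj(d["scene"],[[553,339,18],[422.5,213.2,90],[422.5,213.2,130]]).round(0))
cv2.imwrite("pics/scene1.png",a)
E
```

```text
delta tool [ 1.5 -0.7 70.3] rotvec [-0.12  0.26 -0.12] t 1.2667 q [ 27.  15. -14.  61.  -0. 135.]
[[244. 270.]
 [337. 259.]
 [338. 240.]]
```

View pics/scene1.png

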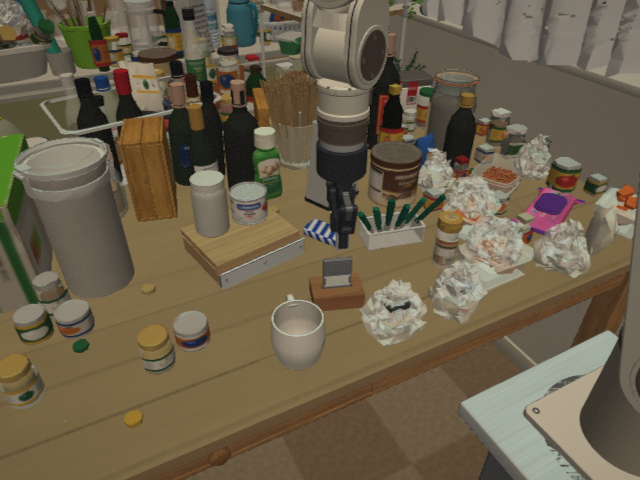

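The rack is now visible in the scene view, with the lip from about (222,284) to (303,250), the tall jar at (210,203) and the tin at (249,202). The tag's top is at (338,261), which matches its projection of (337,259). The gripper is above the tag, so I'll descend and grip.

In the tool's units: 69.5 mm / 300 = 0.2317, 1.5 mm / 300 = 0.005.

Call:
hand_motion([
  [[0.005, -0.0023, 0.06], [0, 0, 0]],
  [[0.005, -0.0023, 0.12], [0, 0, 0]],
  [[0.005, -0.0023, 0.18], [0, 0, 0]],
  [[0.005, -0.0023, 0.2317], [0, 0, 0]],
  [[0.005, -0.0023, 0.2317], [0, 0, 0]],
  [[0.005, -0.0023, 0.2317], [0, 0, 0]],
])

```text
clock: 1.87
eef_pos: [421.3, 217.4, 60.9]
ee_rot: [-179.9, 0.0, 71.9]
contact_force: [1.3, -0.0, 0.5]
grip_width: 44.9
grip_force: 0.0
```

```bash
python3 - <<'E'
from h import *;from plant import env, cam, probe_bus
import pickle
o=probe_bus.get_obs();go(o,[422.5,213.2,57.5],71.5)
d={n:cam.get_image(n) for n in("scene","top")};pickle.dump(d,open("im2.pkl","wb"))
a=cv2.resize(d["scene"]["frame"][200:320,290:390],None,fx=4.8,fy=4.8,interpolation=2)
i1=pickle.load(open("im1.pkl","rb"))["scene"]
b=cv2.resize(i1["frame"][225:295,175:310],None,fx=2.3*1,fy=2.3,interpolation=2)
c=np.zeros((600,800,3),np.uint8);c[:a.shape[0],:a.shape[1]]=a[:, :800]
c[:b.shape[0],485:485+b.shape[1]]=b[:,:315]
b=cv2.resize(i1["frame"][230:295,205:305],None,fx=3,fy=3,interpolation=2);c[200:200+b.shape[0],485:785]=b
cv2.imwrite("pics/c2.png",c)
# predicted rack pts in scene
y=np.radians(10.5);ex=np.array([np.cos(y),np.sin(y),0]);ey=np.array([-np.sin(y),np.cos(y),0])
O=np.array([553,339.3,0])+69.5*ex-42.5*ey;print("rack O",O)
pts=[(-65,92.5,50),(-65,-92.5,50),(-78,92.5,0),(-78,-92.5,0),(-81.5,92.5,39),(-81.5,-92.5,39),(85,92.5,50)]
P=[O+p[0]*ex+p[1]*ey+[0,0,p[2]] for p in pts]
for p,q,r in zip(pts,proj(i1,P),(proj(i1,P)-[205,230]+.5)*3-.5+[485,200]):print(p,q.round(1),"crop",r.round(0))
E
```

```text
delta tool [-3.7  2.5  3.4] rotvec [-0.07  0.05  0.44] t 1.8667 q [ 27.  20. -19.  51.   0. 135.]
rack O [629.08122591 310.17703545   0.        ]
(-65, 92.5, 50) [216.8 265.2] crop [521. 306.]
(-65, -92.5, 50) [300.3 229.7] crop [772. 200.]
(-78, 92.5, 0) [223.3 290. ] crop [541. 381.]
(-78, -92.5, 0) [304.5 253. ] crop [784. 270.]
(-81.5, 92.5, 39) [222.  274.6] crop [537. 335.]
(-81.5, -92.5, 39) [305.3 238.1] crop [787. 225.]
(85, 92.5, 50) [180.4 227.5] crop [412. 194.]
```

View pics/c2.png

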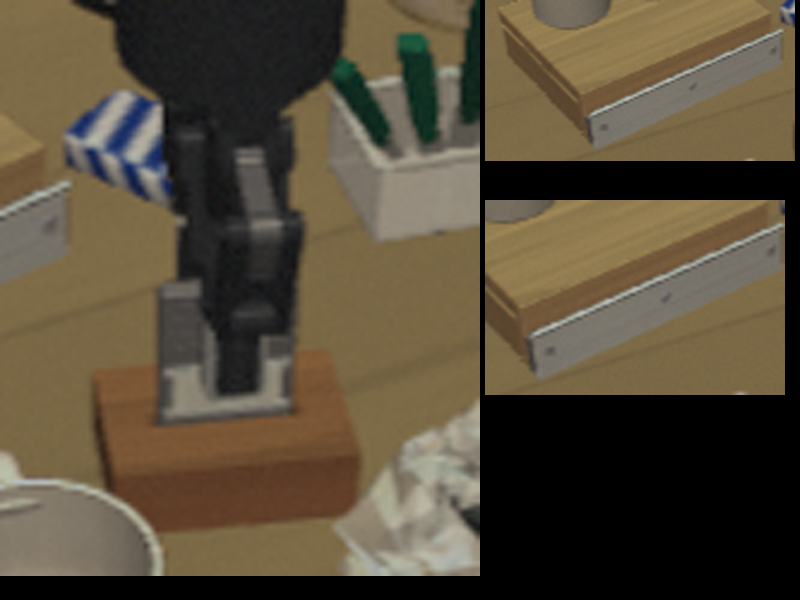

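The tag stands upright in the slot between the open fingers. In the right-hand crops the rack's corner falls at (521,306), as predicted, and the lip's top ends are at (529,337) and (780,227), within about 2 px of prediction. I'll correct the offset, let the arm settle and close.

In the tool's units: -3.7 mm / 300 = -0.0123, 3.4 mm / 300 = 0.0113.

Call:
hand_motion([
  [[-0.0123, 0.0083, 0.0113], [0, 0, 0]],
  [[-0.0123, 0.0083, 0.0113], [0, 0, 0]],
  [[-0.0123, 0.0083, 0.0113], [0, 0, 0]],
  [[-0.0123, 0.0083, 0.0113], [0, 0, 0]],
])

```text
clock: 2.3
eef_pos: [423.8, 212.6, 57.8]
ee_rot: [180.0, -0.0, 71.8]
contact_force: [0.7, -0.2, -0.5]
grip_width: 45.2
grip_force: 0.0
```

```bash
python3 - <<'E'
from h import *;from plant import env, cam, probe_bus
import pickle
o=probe_bus.get_obs();go(o,[422.5,213.2,57.5],71.5)
im=cam.get_image("scene");print(proj(im,[[422.5-18*.948,213.2+18*.317,60],[422.5,213.2,56],[422.5-25*.317,213.2-25*.948,90],[422.5+25*.317,213.2+25*.948,90]]).round(1))
E
```

```text
delta tool [ 0.2 -1.4  0.3] rotvec [ 0.03 -0.03  0.3 ] t 2.3 q [ 27.  20. -20.  51.   0. 135.]
[[338.9 279.3]
 [336.9 274.4]
 [351.9 257.6]
 [322.9 260.2]]
```

In the tool's units: -1.4 mm / 300 = -0.0047.

Call:
hand_motion([
  [[0, -0.0047, 0], [0, 0, 0]],
  [[0, -0.0047, 0], [0, 0, 0]],
  [[0, -0.0047, 0], [0, 0, 0]],
  [[0, -0.0047, 0], [0, 0, 0]],
  [[0, -0.0047, 0], [0, 0, 0]],
  [[0, -0.0047, 0], [0, 0, 0]],
  [[0, -0.0047, 0], [0, 0, 0]],
  [[0, -0.0047, 0], [0, 0, 0]],
], finger_gap=0, grip_n=80)

```text
clock: 3.02
eef_pos: [422.3, 213.1, 57.6]
ee_rot: [180.0, -0.0, 71.8]
contact_force: [-0.5, -0.7, 2.3]
grip_width: 8.0
grip_force: 77.9
```

Call:
hand_motion([
  [[0, 0, 0], [0, 0, 0]],
  [[0, 0, 0], [0, 0, 0]],
  [[0, 0, 0], [0, 0, 0]],
])

```text
clock: 3.27
eef_pos: [422.4, 213.1, 57.6]
ee_rot: [180.0, -0.0, 71.8]
contact_force: [0.2, -0.0, 3.1]
grip_width: 8.0
grip_force: 77.9
```

```bash
python3 - <<'E'
from h import *;from plant import env, cam, probe_bus
o=probe_bus.get_obs();print(o["grip_width"],o["grip_force"]);go(o,[422.5,213.2,57.5],71.5)
E
```

```text
7.9811652886364115 77.94882416725159
delta tool [0.1 0.1 0.1] rotvec [ 0.02 -0.02  0.31] t 3.2667 q [ 27.  20. -20.  50.   0. 135.]
```

In the tool's units: -75 mm / 300 = -0.25, -68 mm / 300 = -0.2267.

Call:
hand_motion([
  [[0, 0, -0.04], [0, 0, 0]],
  [[0, 0, -0.1], [0, 0, 0]],
  [[0, 0, -0.1667], [0, 0, 0]],
  [[0, 0, -0.2267], [0, 0, 0]],
  [[0, 0, -0.25], [0, 0, 0]],
  [[0, 0, -0.25], [0, 0, 0]],
  [[0, 0, -0.25], [0, 0, 0]],
])

```text
clock: 3.85
eef_pos: [421.9, 212.9, 131.9]
ee_rot: [-180.0, 0.0, 71.8]
contact_force: [-0.5, 0.0, 0.3]
grip_width: 7.7
grip_force: 78.7
```

```bash
python3 - <<'E'
from h import *;from plant import env, cam, probe_bus
o=probe_bus.get_obs();print(o["grip_width"],o["grip_force"],o["contact_force"]);go(o,[553,339.3,130],100.5)
E
```

```text
7.731689877860426 78.70898723602295 [-0.50924864  0.04286732  0.32116261]
delta tool [161.   85.1   1.8] rotvec [-2.000e-02  1.000e-02 -2.868e+01] t 3.85 q [ 27.  15. -14.  61.   0. 135.]
```

In the tool's units: 161 mm / 300 = 0.5367, 152 mm / 300 = 0.5067, -28.7 degrees / 114.5916 = -0.2505.

Call:
hand_motion([
  [[0.0733, 0.04, 0], [0, 0, -0.0393]],
  [[0.16, 0.0833, 0], [0, 0, -0.0785]],
  [[0.2533, 0.1333, 0], [0, 0, -0.1222]],
  [[0.3467, 0.1833, 0], [0, 0, -0.1658]],
  [[0.44, 0.2333, 0.0033], [0, 0, -0.2094]],
  [[0.5067, 0.2667, 0.006], [0, 0, -0.2443]],
  [[0.5367, 0.2833, 0.006], [0, 0, -0.2505]],
  [[0.5367, 0.2833, 0.006], [0, 0, -0.2505]],
])

```text
clock: 4.52
eef_pos: [553.6, 340.6, 127.3]
ee_rot: [-179.8, 0.0, 100.6]
contact_force: [-1.3, -0.6, -0.3]
grip_width: 7.9
grip_force: 78.7
```

Call:
hand_motion([
  [[0, 0, 0], [0, 0, 0]],
  [[0, 0, 0], [0, 0, 0]],
  [[0, 0, 0], [0, 0, 0]],
])

```text
clock: 4.77
eef_pos: [552.2, 338.5, 130.0]
ee_rot: [-179.9, 0.0, 100.5]
contact_force: [-0.4, 0.1, 0.1]
grip_width: 7.9
grip_force: 78.7
```

```bash
python3 - <<'E'
from h import *;from plant import env, cam, probe_bus
import pickle
o=probe_bus.get_obs();go(o,[553,339.3,110],100.5)
d={n:cam.get_image(n) for n in("scene","top")};pickle.dump(d,open("im3.pkl","wb"))
a=cv2.resize(d["top"]["frame"][100:260,150:330],None,fx=2.2,fy=2.2,interpolation=2)
b=cv2.resize(d["scene"]["frame"][150:310,180:320],None,fx=2.8,fy=2.8,interpolation=2)
c=np.zeros((600,800,3),np.uint8);c[:a.shape[0],:a.shape[1]]=a;c[:b.shape[0],400:400+b.shape[1]]=b
cv2.imwrite("pics/c3.png",c)
E
```

```text
delta tool [ 0.7  1.  20. ] rotvec [-0.1   0.04 -0.02] t 4.7667 q [ 32.  34.  15.  72.  -0. 111.]
```

View pics/c3.png

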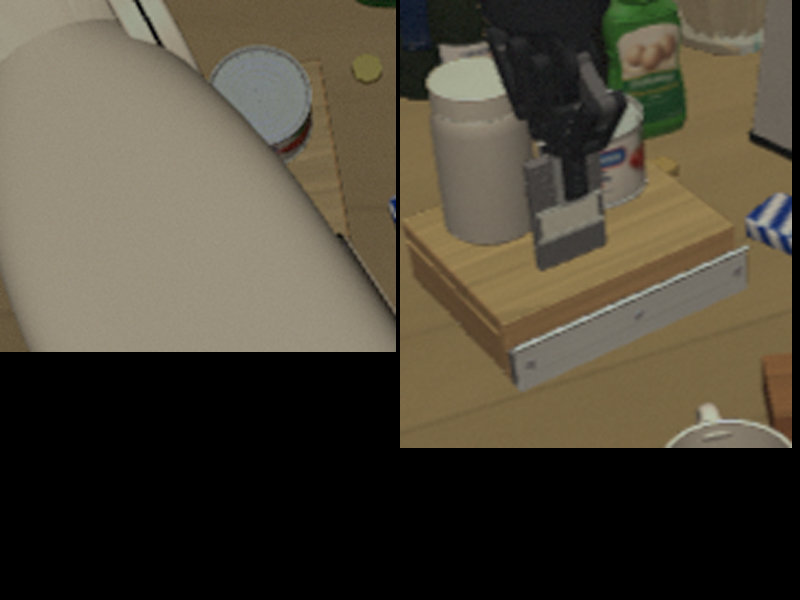

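The tag is held upright above the rack in front of the tall jar, with its label facing the camera and front. Its bottom corners are at crop (540,270) and (606,243), and the lip's top ends at (513,351) and (746,250). I'll compare the tag and lip within this one camera, so calibration errors cancel.

```bash
python3 - <<'E'
from h import *
import pickle
im=pickle.load(open("im3.pkl","rb"))["scene"];f=im["frame"]
cv2.imwrite("pics/c4.png",cv2.resize(f[205:295,200:314],None,fx=6.6,fy=6.6,interpolation=2))
y=np.radians(10.5);ex=np.array([np.cos(y),np.sin(y),0]);ey=np.array([-np.sin(y),np.cos(y),0])
T=np.array([552.2,338.5,0])
P=[T-2.5*ex+s*25*ey+[0,0,82.5] for s in(1,-1)]
print(((proj(im,P)-[200,205]+.5)*6.6-.5).round(0))
E
```

```text
[[199. 284.]
 [359. 218.]]
```

View pics/c4.png

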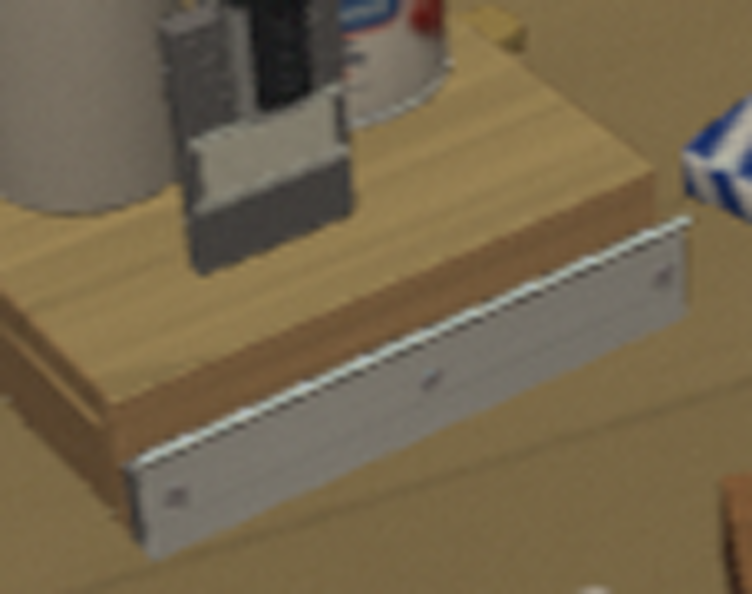

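The tag's front bottom corners are at crop (204,275) and (353,212). The lip's top edge runs from (135,465) to (690,220), and the board's front top edge from (110,403) to (655,175).

```bash
python3 - <<'E'
from h import *
import pickle
im=pickle.load(open("im3.pkl","rb"))["scene"]
C=lambda p:(np.array(p,float)+.5)/6.6-.5+[200,205]
y=np.radians(10.5);ex=np.array([np.cos(y),np.sin(y),0]);ey=np.array([-np.sin(y),np.cos(y),0]);O=np.array([629.1,310.2,0])
def sh(n,p,z):
    P=onz(im,C(p),z)-O;print(n,z,np.c_[P@ex,P@ey].round(1).tolist())
sh("board",[(110,403),(655,175)],50);sh("lip",[(135,465),(690,220)],39);sh("lipbottom",[(152,558),(685,318)],0)
for z in(82.5,85):sh("tag",[(204,275),(353,212)],z)
P=np.array([552.2,338.5,0])-O;print("TCP rack",P@ex,P@ey)
E
```

```text
board 50 [[-65.6, 93.9], [-67.2, -87.3]]
lip 39 [[-80.5, 95.8], [-79.7, -91.0]]
lipbottom 0 [[-75.1, 92.4], [-76.1, -91.2]]
tag 82.5 [[-70.3, 63.9], [-69.5, 16.6]]
tag 85 [[-73.4, 65.4], [-72.6, 18.3]]
TCP rack -70.45503702024031 41.84002579440606
```

```bash
python3 - <<'E'
from h import *;from plant import env, cam, probe_bus
go(probe_bus.get_obs(),[552.7,340.8,92],100.5)
E
```

```text
delta tool [ 2.   0.5 38.8] rotvec [-0.02  0.01 -0.02] t 4.8667 q [ 32.  34.  15.  72.  -0. 111.]
```

In the tool's units: 38.8 mm / 300 = 0.1293, 38 mm / 300 = 0.1267.

Call:
hand_motion([
  [[0.0067, 0.0017, 0.0333], [0, 0, 0]],
  [[0.0067, 0.0017, 0.0667], [0, 0, 0]],
  [[0.0067, 0.0017, 0.1], [0, 0, 0]],
  [[0.0067, 0.0017, 0.1267], [0, 0, 0]],
  [[0.0067, 0.0017, 0.1293], [0, 0, 0]],
  [[0.0067, 0.0017, 0.1293], [0, 0, 0]],
  [[0.0067, 0.0017, 0.1293], [0, 0, 0]],
  [[0.0067, 0.0017, 0.1293], [0, 0, 0]],
])

```text
clock: 5.53
eef_pos: [553.7, 341.7, 92.3]
ee_rot: [179.9, -0.0, 100.5]
contact_force: [0.1, 0.9, -0.8]
grip_width: 7.5
grip_force: 78.7
```

```bash
python3 - <<'E'
from h import *;from plant import env, cam, probe_bus
go(probe_bus.get_obs(),[552.7,340.8,74],100.5)
E
```

```text
delta tool [-0.7 -1.1 18.3] rotvec [ 0.05 -0.02  0.01] t 5.5333 q [ 32.  36.  13.  67.   0. 111.]
```

Now slowly down past the lip, watching the force.

In the tool's units: 12 mm / 300 = 0.04, 9 mm / 300 = 0.03.

Call:
hand_motion([
  [[-0.0023, -0.0033, 0.01], [0, 0, 0]],
  [[-0.0023, -0.0033, 0.02], [0, 0, 0]],
  [[-0.0023, -0.0033, 0.03], [0, 0, 0]],
  [[-0.0023, -0.0033, 0.04], [0, 0, 0]],
  [[-0.0023, -0.0033, 0.04], [0, 0, 0]],
  [[-0.0023, -0.0033, 0.04], [0, 0, 0]],
])

```text
clock: 6.03
eef_pos: [552.2, 340.5, 79.4]
ee_rot: [-180.0, 0.0, 100.5]
contact_force: [-0.1, 0.1, -0.6]
grip_width: 7.8
grip_force: 78.7
```

```bash
python3 - <<'E'
from h import *;from plant import env, cam, probe_bus
o=probe_bus.get_obs();print(o["contact_force"],o["ft_torque"]);go(o,[552.7,340.8,74],100.5)
E
```

```text
[-0.06755184  0.05433153 -0.58004475] [-0.01353793  0.00350721  0.04061331]
delta tool [0.2 0.6 5.4] rotvec [-0.05  0.02  0.02] t 6.0333 q [ 32.  36.  11.  65.  -0. 111.]
```

In the tool's units: 11 mm / 300 = 0.0367, 9 mm / 300 = 0.03.

Call:
hand_motion([
  [[0.0007, 0.001, 0.01], [0, 0, 0]],
  [[0.0007, 0.001, 0.02], [0, 0, 0]],
  [[0.0007, 0.001, 0.03], [0, 0, 0]],
  [[0.0007, 0.001, 0.0367], [0, 0, 0]],
  [[0.0007, 0.001, 0.0367], [0, 0, 0]],
  [[0.0007, 0.001, 0.0367], [0, 0, 0]],
])

```text
clock: 6.53
eef_pos: [552.5, 340.8, 68.5]
ee_rot: [-180.0, 0.0, 100.5]
contact_force: [0.7, -0.4, 0.9]
grip_width: 8.1
grip_force: 78.7
```

```bash
python3 - <<'E'
from h import *;from plant import env, cam, probe_bus
import pickle
o=probe_bus.get_obs();print(o["contact_force"],o["ft_torque"]);go(o,[552.7,340.8,58],100.5)
im=cam.get_image("scene");pickle.dump(im,open("im4.pkl","wb"))
cv2.imwrite("pics/c5.png",cv2.resize(im["frame"][195:295,195:314],None,fx=6,fy=6,interpolation=2))
E
```

```text
[ 0.74765958 -0.4179409   0.87182565] [ 0.02937235  0.00303719 -0.01244538]
delta tool [-0.   0.2 10.5] rotvec [-0.03  0.01  0.02] t 6.5333 q [ 32.  37.  11.  64.   0. 111.]
```

View pics/c5.png

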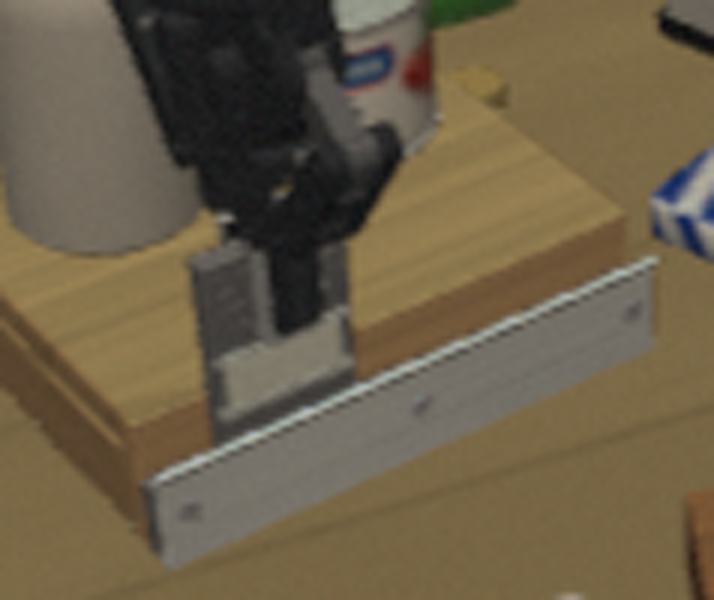

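The blade is behind the lip in the left bay: the tag's left edge meets the lip at crop (215,440), its right edge at (355,375), and the label faces the front. Now I'll press.

In the tool's units: 5 mm / 300 = 0.0167, 4 mm / 300 = 0.0133.

Call:
hand_motion([
  [[0, 0, 0.0067], [0, 0, 0]],
  [[0, 0, 0.0133], [0, 0, 0]],
  [[0, 0, 0.0167], [0, 0, 0]],
  [[0, 0, 0.0167], [0, 0, 0]],
  [[0, 0, 0.0167], [0, 0, 0]],
], grip_n=100)

```text
clock: 7.0
eef_pos: [553.0, 341.1, 64.5]
ee_rot: [179.9, -0.0, 100.5]
contact_force: [0.3, 0.3, 2.2]
grip_width: 7.5
grip_force: 101.0
```

Call:
hand_motion([
  [[0, 0, 0.0067], [0, 0, 0]],
  [[0, 0, 0.01], [0, 0, 0]],
  [[0, 0, 0.01], [0, 0, 0]],
  [[0, 0, 0.01], [0, 0, 0]],
])

```text
clock: 7.33
eef_pos: [553.0, 341.1, 61.3]
ee_rot: [179.9, -0.0, 100.5]
contact_force: [-0.3, -0.4, 5.7]
grip_width: 7.6
grip_force: 101.3
```

Call:
hand_motion([
  [[0, 0, 0.0033], [0, 0, 0]],
  [[0, 0, 0.0067], [0, 0, 0]],
  [[0, 0, 0.0067], [0, 0, 0]],
  [[0, 0, 0.0067], [0, 0, 0]],
])

```text
clock: 7.67
eef_pos: [553.1, 341.1, 59.5]
ee_rot: [179.9, -0.0, 100.5]
contact_force: [-0.8, 0.2, 6.5]
grip_width: 7.5
grip_force: 101.4
```

In the tool's units: 2 mm / 300 = 0.0067, 1 mm / 300 = 0.0033.

Call:
hand_motion([
  [[0, 0, 0.0033], [0, 0, 0]],
  [[0, 0, 0.0067], [0, 0, 0]],
  [[0, 0, 0.0067], [0, 0, 0]],
  [[0, 0, 0.0067], [0, 0, 0]],
])

```text
clock: 8.0
eef_pos: [553.0, 341.1, 57.8]
ee_rot: [179.9, -0.0, 100.5]
contact_force: [-1.0, -0.9, 6.7]
grip_width: 7.7
grip_force: 101.7
```

Call:
hand_motion([
  [[0, 0, 0.0033], [0, 0, 0]],
  [[0, 0, 0.0033], [0, 0, 0]],
  [[0, 0, 0.0033], [0, 0, 0]],
  [[0, 0, 0.0033], [0, 0, 0]],
])

```text
clock: 8.33
eef_pos: [553.1, 341.2, 57.6]
ee_rot: [179.9, -0.0, 100.5]
contact_force: [-2.6, -0.4, 11.1]
grip_width: 7.5
grip_force: 102.3
```

Call:
hand_motion([
  [[0, 0, 0.0033], [0, 0, 0]],
  [[0, 0, 0.0033], [0, 0, 0]],
  [[0, 0, 0.0033], [0, 0, 0]],
  [[0, 0, 0.0033], [0, 0, 0]],
])

```text
clock: 8.67
eef_pos: [553.2, 341.2, 57.6]
ee_rot: [179.9, -0.1, 100.5]
contact_force: [-2.7, -3.2, 14.9]
grip_width: 7.7
grip_force: 103.0
```

The tag has bottomed out: z stays at 57.6 while the force rises to 15 N. One last look before handing in.

In the tool's units: 0.5 mm / 300 = 0.0017.

Call:
hand_motion([
  [[0, 0, 0.0017], [0, 0, 0]],
  [[0, 0, 0.0017], [0, 0, 0]],
  [[0, 0, 0.0017], [0, 0, 0]],
  [[0, 0, 0.0017], [0, 0, 0]],
  [[0, 0, 0.0017], [0, 0, 0]],
  [[0, 0, 0.0017], [0, 0, 0]],
])

```text
clock: 9.17
eef_pos: [553.2, 341.2, 57.5]
ee_rot: [179.9, -0.1, 100.5]
contact_force: [-3.8, -1.6, 16.7]
grip_width: 7.6
grip_force: 103.3
```

```bash
python3 - <<'E'
from h import *;from plant import env, cam, probe_bus
im=cam.get_image("scene")
a=im["frame"][140:390,170:400];cv2.imwrite("pics/c6.png",cv2.resize(a,None,fx=2.4,fy=2.4,interpolation=2))
E
```

```text
(no output)
```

View pics/c6.png

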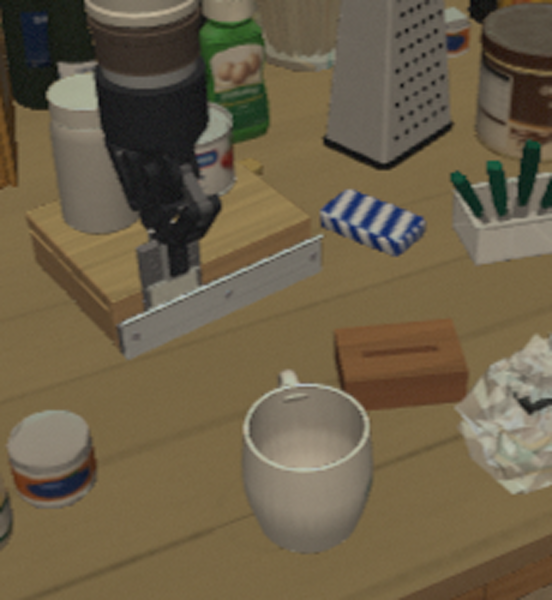

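The tag sits deep behind the lip at about (172,285), with its label facing the front. The stand is empty at (400,355), and the jar, tin and mug have not moved.

```bash
python3 -c "
from plant import env, cam, probe_bus
print(env.sign_off())"
```

```text
the job is handed in; nothing more can be done
None
```

The label holder is pressed fully home in the left bay in front of the tall jar, label facing front, still gripped and held with about 17 N; the job was handed in at about 9 s, and I saw no shift in the jar, tin or mug (the spice jar was out of the last view).

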